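Seat the specimen board in its notches and bolt it

ROBOT

A 6-joint arm with a two-finger parallel gripper is mounted at the origin on a cart in front of the work surface, level with it; the furniture and walls round the work are solid. World frame = base frame: x ahead of the robot, y to its left, z up, the work surface at z = 0. Lengths are in m, angles in degrees, forces in N, time in s.
With the tool pointing down it reaches from about 0.35 to 0.775 m from the base axis. Payload 5.5 kg.
Tool frame: the origin (TCP) lies at the very end of the fingers, on their centre line; the grasp point (between the pads) lies 19 mm behind it; z points along the fingers, y is the line along which they close (so a half turn about z gives the same grasp; the last joint's range is limited). The gripper opens to 85 mm and grips with 20 to 120 N. Pads are 22 mm wide; open, the fingers measure 114 mm over their backs; the gripper's body (76 mm by 85 mm) begins 54 mm behind the grasp point. The pads swing forward as they close: fully open they stand 13 mm farther back than shut.
Start: joints at [-73.201, 17.945, 2.641, 74.691, 0, 82.002], TCP at [0.241, -0.522, 0.231] pointing down, gripper open.
Joint ranges: [-158.12, 158.12], [-49.38, 96.58], [-58.88, 72.47], [-126.05, 133.96], [-84.25, 85.87], [-180, 180]. Speed limits (degrees/s): [147.25, 147.25, 180, 180, 180, 180].

INTERFACE

Orientations are given as [roll, pitch, yaw] about the fixed x, y, z axes, in that order (R = Rz(yaw) Ry(pitch) Rx(roll)).
In Python, from station import arm, effector, planner, optics, ticket, monitor gives the robot as it stands. Calls block until the motion is done:
- arm.move_ptp(position, orientation): joint-space move of the TCP to a pose.
- arm.movel(position, rotation=None, v=0.15, max_force=None): straight line of the TCP; rotation=None keeps the orientation; v is the mean speed in m/s. With max_force (N) it stops when the force on the tool has changed by that much, and returns True; else False.
- arm.move_joints(angles): joint-space move.
- effector.set_gripper(opening): finger opening in m; the grip force is fixed at half the most; returns when the fingers have stopped.
- arm.pause(seconds).
- planner.inverse_kinematics(position, orientation): joint angles nearest the present ones, or None.
- optics.capture(name): name is "scene" or "top" or "wrist"; returns the picture (384x512x3 uint8, red, green, blue); there is no depth.
- optics.camera_model(name): a dict with "fx", "fy", "cx", "cy" (pixels), "rvec" (rotation vector, rad) and "tvec" (3), from world to camera coordinates, as OpenCV has them; the wrist camera has in their place "mount" (4x4, takes a point from camera to tool coordinates, whose origin is the TCP and whose axes are the flange's). Camera axes: x right, y down, z forward; pixel columns grow to the right and rows downward; lengths in m; the calibration is good to about 2 mm. A picture is of the moment at which its call begins: read the wrist's pose just before it. camera_model takes no time and is no camera call.
A pose or a line that the arm cannot do raises arm.MotionError and nothing moves.
- ticket.finish_job(): hands the job in; it is judged then, once.
Trained networks look in the newest picture that a camera, given by its name, has taken for a name from the list of things; names that differ only in an ending like _2 or _b are one class to them, and where a whole thing is asked for, a point or a joint stands for the part that bears it (a point fixed in the world has none). Each returns a list of dicts, best first, with "p" (0 to 1); they miss things now and then, are a little off and sometimes report something else, mostly with a low value. They report only what shows in the picture. A call takes as long as a camera call.
- optics.spot_in(camera, name): "box" ([left, top, right, bottom] in pixels, round what is visible of it).
- optics.trace(camera, name): "pixels" (384x512 bool, what is visible of it) and "box" ([left, top, right, bottom] in pixels, round what is visible of it).
- optics.place_of(camera, name): "at" ([row, column] in pixels: a listed point, or the origin of a listed thing).
Readings, each from a call of its own:
- monitor.current_time(): time.
- monitor.current_joint_pos(): joint angles.
- monitor.current_dq(): joint speeds.
- monitor.current_tau(): joint torques, N m.
- monitor.current_ee_pos(): TCP position.
- monitor.current_tool_rot(): TCP orientation.
- monitor.current_force(): force on the tool from outside, world axes, zero at the start.
- monitor.current_ft_torque(): the same for the moment, N m.
- monitor.current_opening(): finger opening in m.
- monitor.current_grip_force(): force on a finger pad.
Only numpy, scipy, OpenCV 4.12 (cv2) and the standard library are available. Lean on these libraries where they do the work, as an engineer would, in place of code of your own. Each camera call takes 0.05 s, during which the arm holds its last target. There are 200 camera calls.

TASK

With a fingertip, push the white specimen board along the rails of its stand until it drops into the locating notches and sits flat and level, then push the red paddle so that the bolt slides fully in behind the board. Only push: do not lift the board, leave the dish and the amber bottle standing on it untouched, and do not disturb the things round about.

Things in the scene. Friction and masses are not known exactly. Their poses are not given: they have to be found in the camera images.
- stand: Fixed grey and aluminium stand, 300 x 160 mm, 55 mm high. Origin: on the worktop under the middle of its two rails; x along the rails, the way the board is pushed (roughly away from the robot, yaw -0.4 to 0.45 rad), y left, z up. Rails at y = +-49 mm, tops at z = 35 mm, x = -150 to 130 mm. Side walls (z to 50 mm) guide the board with 1.5 mm play. Behind the board it is open from above.
- board_home (a point): Fixed point where the board's origin lies once seated: stand frame (30, 0, 27) mm, same axes. Each rail has two notches 22 mm long, 10 mm deep, upright walls, centred at x = -25 and 85 mm in the stand's frame. There the board's feet fall in by their own weight, the board sinks 8 mm and the notch walls stop it (3 mm play either way). A cross bar 55 mm high stands beyond, at x = 132 to 140 mm.
- board: Loose white board 150 (x) x 130 (y) x 8 mm, 0.3 to 0.55 kg, axes as the stand's. Origin: its centre, level with the undersides of its four black feet (16 mm long, 8 mm high, at x = +-55, y = +-49 mm). Plate z = 8 to 16 mm, blue rims to 22 mm, blue lip across the near end to 45 mm. Rides with origin at z = 35 mm, starting at x = -50 to -15 mm (stand frame). Glides easily, about 1 to 4 N.
- board_lip (a point): Point to push, along the stand's +x: on the near outer face of the board's upright blue lip, at mid-width, 10 mm below the lip's top edge; (-75, 0, 35) mm in the board's frame. The lip is 126 mm wide, 6 mm thick, 29 mm higher than the plate.
- bolt (a joint): Slide bolt left of the stand: 0 = out, 0.036 m = fully in (stop). Moves along the stand's -y, about 2 N, stays where left. Steel tongue 10 mm wide at x = -57.5 mm, z = 52 to 60 mm (stand frame), passes over the side wall; fully in, its tip is at y = 38 mm behind the seated board's lip. It strikes the board's rim if the board is not home.
- bolt_paddle (a point): Centre of the outer (stand +y) face of the red paddle on the bolt, 73.5 mm above the worktop; push it along the stand's -y. Paddle 20 mm wide in x, 8 mm thick in y, z = 60.5 to 86.5 mm. With the bolt out the point is at stand (-57.5, 122, 73.5) mm. Below it lies the fixed bolt guide: x = -57.5 +-14 mm, y = 73 to 136 mm, 51 mm high, cheeks and strap to 63 mm.
- petri: Petri dish with a pink filling, 63 mm across, 15 mm high, loose on the board near its middle (right-hand part). Origin: centre of its underside, 16 mm above the board's origin.
- amber_bottle: Amber dropper bottle with a black bulb, 36 mm across, 104 mm high, loose on the far left part of the board. Origin: centre of its underside, 16 mm above the board's origin.
- purple_bottle: Dropper bottle with purple stain and black bulb, 36 x 104 mm, standing on the worktop to the right. Origin: centre of underside. Bystander.
- white_bottle: White dropper bottle with black bulb, 36 x 104 mm, on the worktop to the right. Origin: centre of underside. Bystander.
- timer: Round bench timer with red dial, 64 mm across, 31 mm high, on the worktop to the right. Origin: centre of underside. Bystander.
- wash: Wash bottle with yellow liquid, 62 mm across, 188 mm high, on the worktop to the left. Origin: centre of underside. Bystander.
- gauze: White gauze roll, 58 mm across, 50 mm high, on the worktop to the right. Origin: centre of underside. Bystander.

How it is judged:
By the outcome, as a careful person would: the job done as asked, in the order asked, and still so for the second after the job is handed in, with the robot touching nothing.
It also fails if it takes over 51 s, if anything falls off the work surface, if the arm or the gripper's body presses on something with over 40 N, if the wrist force passes 120 N, or if a joint passes its speed limit or range.

## Working session

There is one attempt and no reset: what is moved stays moved. The work goes in short steps, each a Python script; the robot and the scene stay as the last script left them, time stands still between calls to the robot, and variables do not carry over. Pictures are saved under pics/ and viewed, at most 10 in all, crops included, and the job is handed in when it is done.

```bash
mkdir -p pics; cat > h.py <<'E'
import numpy as np, cv2
from station import arm, effector, planner, optics, ticket, monitor
def ray(cam,px):
    m=optics.camera_model(cam); R=cv2.Rodrigues(np.array(m["rvec"],float))[0]; t=np.array(m["tvec"],float).ravel()
    d=R.T@np.array([(px[0]-m["cx"])/m["fx"],(px[1]-m["cy"])/m["fy"],1]); return -R.T@t,d
def at_z(cam,px,z):
    o,d=ray(cam,px); return o+d*(z-o[2])/d[2]
def proj(cam,P):
    m=optics.camera_model(cam); K=np.array([[m["fx"],0,m["cx"]],[0,m["fy"],m["cy"]],[0,0,1]],float)
    return cv2.projectPoints(np.array(P,float).reshape(-1,1,3),np.array(m["rvec"],float),np.array(m["tvec"],float),K,None)[0].reshape(-1,2)
def save(img,n): cv2.imwrite("pics/"+n+".png",img[:,:,::-1])
E
python3 - <<'E'
from h import *
ims=[optics.capture(c) for c in("scene","top")]
save(ims[0],"s0");save(cv2.resize(ims[1],(800,600),interpolation=cv2.INTER_CUBIC),"t0")
Z=dict(stand=0,board_home=.027,board=.035,board_lip=.07,bolt_paddle=.0735,petri=.051,amber_bottle=.051,wash=0,purple_bottle=0,white_bottle=0,timer=0,gauze=0)
for n,z in Z.items():
  for c in("scene","top"):
    r=optics.place_of(c,n)
    for q in r[:2]: print(n,c,np.round(q["at"],1),round(q["p"],2),at_z(c,q["at"][::-1],z).round(4))
for c in("scene","top"): print(c,ray(c,(256,192))[0].round(3))
print(monitor.current_time())
E
```

```text
stand scene [208.8 300. ] 0.63 [ 0.5903 -0.081   0.    ]
stand top [218.3 378.4] 0.16 [ 0.4654 -0.3032  0.    ]
board_home scene [198.  302.1] 0.71 [ 0.6213 -0.0733  0.027 ]
board_home scene [258.7 348.1] 0.69 [ 0.4411 -0.3263  0.027 ]
board_home top [172.6 310.9] 0.9 [ 0.6171 -0.075   0.027 ]
board scene [207.4 297. ] 0.58 [ 0.5619 -0.0789  0.035 ]
board top [192.8 312.2] 0.91 [ 0.5448 -0.0769  0.035 ]
board_lip scene [219.3 282.8] 0.65 [ 0.4576 -0.0694  0.07  ]
board_lip top [208.1 311.4] 0.59 [ 0.4856 -0.069   0.07  ]
bolt_paddle scene [192.2 265.2] 0.49 [0.5413 0.0445 0.0735]
bolt_paddle top [191.4 273.8] 0.4 [0.5399 0.053  0.0735]
bolt_paddle top [192.8 309.3] 0.22 [ 0.5358 -0.0629  0.0735]
petri scene [195.1 296.6] 0.56 [ 0.6038 -0.0565  0.051 ]
petri scene [212.5 296.7] 0.52 [ 0.5256 -0.0933  0.051 ]
petri top [190.9 317. ] 0.54 [ 0.5476 -0.0911  0.051 ]
amber_bottle scene [194.8 294.1] 0.56 [ 0.6007 -0.0476  0.051 ]
amber_bottle scene [203.2 305. ] 0.43 [ 0.5816 -0.101   0.051 ]
amber_bottle top [177.2 303.6] 0.67 [ 0.5944 -0.0475  0.051 ]
wash scene [171.7 156. ] 0.64 [0.4903 0.5209 0.    ]
wash top [214.  137.7] 0.96 [0.4766 0.5113 0.    ]
purple_bottle scene [256.6 348.6] 0.63 [ 0.4703 -0.3215  0.    ]
purple_bottle scene [218.3 285.1] 0.39 [ 0.5205 -0.052   0.    ]
purple_bottle top [218.  380.1] 0.63 [ 0.4664 -0.309   0.    ]
purple_bottle top [190.3 317.3] 0.34 [ 0.5618 -0.0988  0.    ]
white_bottle scene [216.8 283. ] 0.7 [ 0.5233 -0.0419  0.    ]
white_bottle scene [241.2 373. ] 0.56 [ 0.5756 -0.3743  0.    ]
white_bottle top [188.4 397.2] 0.47 [ 0.5697 -0.3732  0.    ]
timer scene [283.7 348.9] 0.51 [ 0.3674 -0.3611  0.    ]
timer top [247.4 398.2] 0.61 [ 0.3671 -0.3641  0.    ]
gauze scene [217.2 370.6] 0.58 [ 0.6794 -0.3302  0.    ]
gauze top [155.5 377.1] 0.77 [ 0.6875 -0.3103  0.    ]
gauze top [192.1 316.9] 0.41 [ 0.5554 -0.0972  0.    ]
scene [-0.527 -0.482  1.336]
top [0.183 0.109 1.591]
1.3
```

View pics/t0.png

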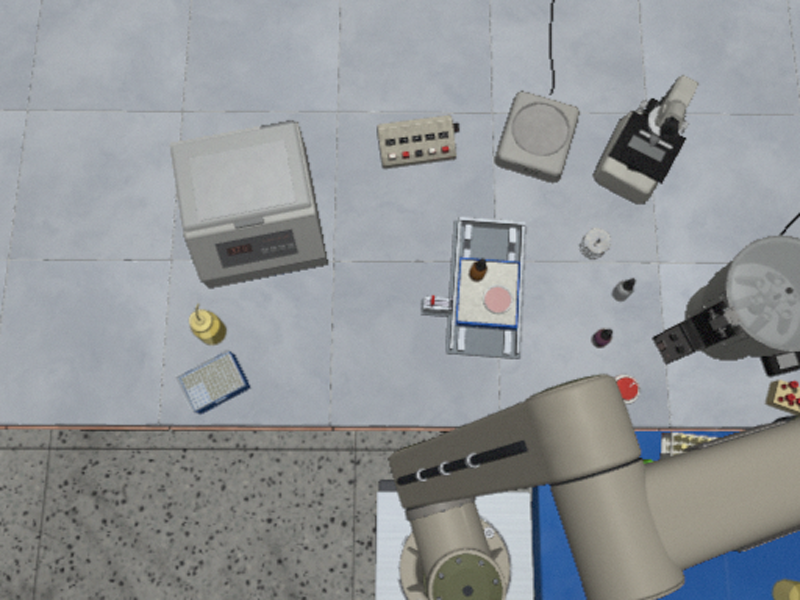

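View pics/s0.png

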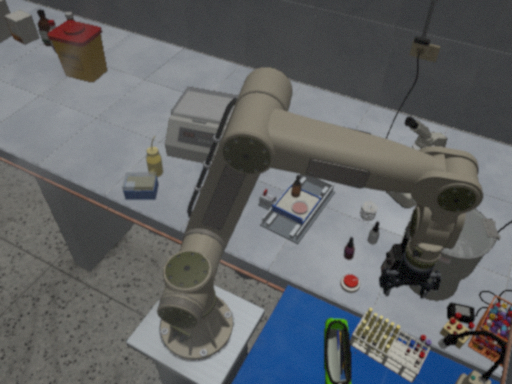

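Top view (800 px): stand from (447,355) to (526,220), with the board at about (488,293) and the paddle at (432,300). The stand is yawed slightly to the right, and the networks agree with the picture. In the scene view the arm hides part of it. Next is a wrist-camera look from above.

```bash
python3 - <<'E'
from h import *
print(np.round(monitor.current_tool_rot(),2)); m=optics.camera_model("wrist"); print({k:np.round(v,3) for k,v in m.items()})
for px,z in (((447,355),.05),((458,218),.055),((521,358),.05),((526,222),.055)): print(at_z("top",np.array(px)*.64,z).round(4))
effector.set_gripper(0.0)
print(monitor.current_opening(),monitor.current_time())
for yaw in (0,90,180,-90):
  for p in ((.47,-.07,.33),(.485,-.07,.055),(.54,.1,.08)):
    j=planner.inverse_kinematics(p,[180,0,yaw]); print(yaw,p,None if j is None else np.round(j))
E
```

```text
[179.99   0.    24.8 ]
{'fx': np.float64(278.531), 'fy': np.float64(278.531), 'cx': np.float64(263.247), 'cy': np.float64(191.041), 'mount': array([[ 0.001, -0.962, -0.274,  0.07 ],
       [ 1.   ,  0.001,  0.   ,  0.   ],
       [-0.   , -0.274,  0.962, -0.142],
       [ 0.   ,  0.   ,  0.   ,  1.   ]])}
[0.4257 0.0126 0.05  ]
[ 0.7253 -0.0138  0.055 ]
[ 0.4201 -0.1417  0.05  ]
[ 0.7169 -0.1612  0.055 ]
-0.00029211355674461063 2.0667
0 (0.47, -0.07, 0.33) [-18.   6.   1.  85.   0. 162.]
0 (0.485, -0.07, 0.055) [-18.  16. -26.  48.   0. 162.]
0 (0.54, 0.1, 0.08) [   2.   20.  -16.   54.    0. -178.]
90 (0.47, -0.07, 0.33) [-18.   6.   1.  85.   0.  72.]
90 (0.485, -0.07, 0.055) [-18.  16. -26.  48.   0.  72.]
90 (0.54, 0.1, 0.08) [  2.  20. -16.  54.   0.  92.]
180 (0.47, -0.07, 0.33) [-18.   6.   1.  85.   0. -18.]
180 (0.485, -0.07, 0.055) [-18.  16. -26.  48.   0. -18.]
180 (0.54, 0.1, 0.08) [  2.  20. -16.  54.   0.   2.]
-90 (0.47, -0.07, 0.33) [ -18.    6.    1.   85.    0. -108.]
-90 (0.485, -0.07, 0.055) [ -18.   16.  -26.   48.    0. -108.]
-90 (0.54, 0.1, 0.08) [  2.  20. -16.  54.   0. -88.]
```

```bash
cat >> h.py <<'E'
def rotm(o):
    from scipy.spatial.transform import Rotation as S
    return S.from_euler("xyz",o,degrees=True).as_matrix()
def wcap():
    "capture wrist; returns image and (T_world_cam)"
    T=np.eye(4);T[:3,:3]=rotm(monitor.current_tool_rot());T[:3,3]=monitor.current_ee_pos()
    im=optics.capture("wrist"); return im,T@np.array(optics.camera_model("wrist")["mount"])
def w_at(T,px,z):
    m=optics.camera_model("wrist"); d=T[:3,:3]@np.array([(px[0]-m["cx"])/m["fx"],(px[1]-m["cy"])/m["fy"],1]); o=T[:3,3]
    return o+d*(z-o[2])/d[2]
def w_proj(T,P):
    m=optics.camera_model("wrist"); c=(np.array(P,float)-T[:3,3])@T[:3,:3]; return c[:,:2]/c[:,2:]*m["fx"]+[m["cx"],m["cy"]]
E
python3 - <<'E'
from h import *
arm.move_ptp([.48,-.06,.26],[180,0,176])
im,T=wcap(); np.save("T1.npy",T); cv2.imwrite("w1raw.png",im[:,:,::-1]); save(cv2.resize(im,(800,600),interpolation=cv2.INTER_CUBIC),"w1")
for n,z in dict(stand=0,board_home=.027,board=.035,board_lip=.07,bolt_paddle=.0735,petri=.051,amber_bottle=.051).items():
    for q in optics.place_of("wrist",n)[:2]: print(n,np.round(q["at"],1),round(q["p"],2),w_at(T,q["at"][::-1],z).round(4))
print(monitor.current_time(),monitor.current_ee_pos())
E
```

```text
board [225.1 262.1] 0.75 [ 0.5655 -0.0682  0.035 ]
board_lip [178.8 259.3] 0.96 [ 0.4897 -0.0661  0.07  ]
bolt_paddle [210.6 351.8] 0.87 [0.5377 0.0464 0.0735]
petri [216.  246.2] 0.92 [ 0.5441 -0.088   0.051 ]
petri [91.8 37.5] 0.6 [ 0.3697 -0.3219  0.051 ]
4.35 [ 0.47998604 -0.0602855   0.2599586 ]
```

View pics/w1.png

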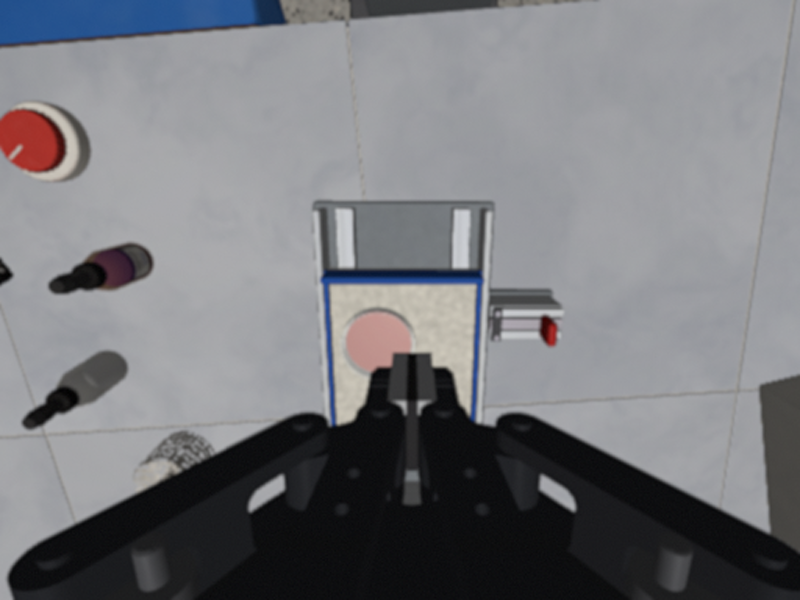

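```bash
python3 - <<'E'
from h import *
T=np.load("T1.npy")
for n,px,z in (("nearR",(315,204),.05),("nearL",(493,204),.05),("wallR far",(329,420),.05),("wallL far",(484,420),.05),("lipR",(322,273),.08),("lipL",(484,273),.08),("pad out near",(556,322),.0865),("pad in near",(543,322),.0865),("railend in L",(453,209),.035),("railend in R",(354,209),.035),("rail in L",(453,268),.035),("rail in R",(356,268),.035)):
    print(n,w_at(T,np.array(px)*.64,z).round(4))
E
```

```text
nearR [ 0.4283 -0.1334  0.05  ]
nearL [0.4382 0.0072 0.05  ]
wallR far [ 0.6211 -0.1458  0.05  ]
wallL far [ 0.631  -0.0047  0.05  ]
lipR [ 0.478  -0.1281  0.08  ]
lipL [ 0.4866 -0.0059  0.08  ]
pad out near [0.5273 0.0471 0.0865]
pad in near [0.5266 0.0372 0.0865]
railend in L [ 0.4411 -0.0232  0.035 ]
railend in R [ 0.4353 -0.105   0.035 ]
rail in L [ 0.4908 -0.0254  0.035 ]
rail in R [ 0.485  -0.1086  0.035 ]
```

```bash
cat >> h.py <<'E'
YAW=-3.8; O=np.array([.585,-.0745,0])
def S(x,y,z): return (O+rotm([0,0,YAW])@np.array([x,y,z])).tolist()
def inv(p): return rotm([0,0,YAW]).T@(np.array(p)-O)
ROT=[180,0,180+YAW]
E
python3 - <<'E'
from h import *
arm.move_ptp(S(-.135,0,.13),ROT)
print(arm.movel(S(-.135,0,.046),v=.1,max_force=6))
f0=np.array(monitor.current_force())
r=arm.movel(S(-.060,0,.046),v=.03,max_force=8)
print(r,inv(monitor.current_ee_pos()).round(4),(np.array(monitor.current_force())-f0).round(2))
if not r:
    r=arm.movel(S(-.042,0,.046),v=.012,max_force=8)
    print(r,inv(monitor.current_ee_pos()).round(4),(np.array(monitor.current_force())-f0).round(2))
im,T=wcap(); np.save("T2.npy",T); save(im,"w2")
im=optics.capture("scene"); save(cv2.resize(im[140:260,220:380],(800,600),interpolation=cv2.INTER_CUBIC),"s2")
print(monitor.current_time())
E
```

```text
False
False [-0.06   0.     0.046] [-0.88 -1.19 -0.88]
True [-0.0519  0.0002  0.0452] [ 0.45 -0.03 -0.7 ]
9.5917
```

View pics/w2.png

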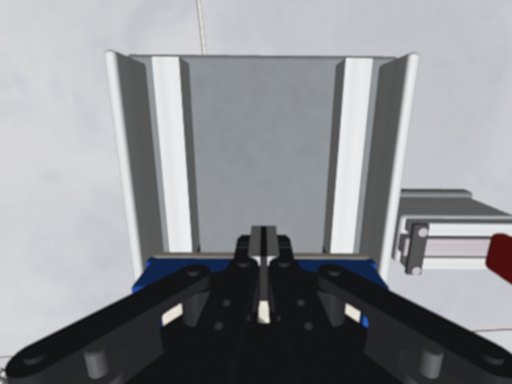

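View pics/s2.png

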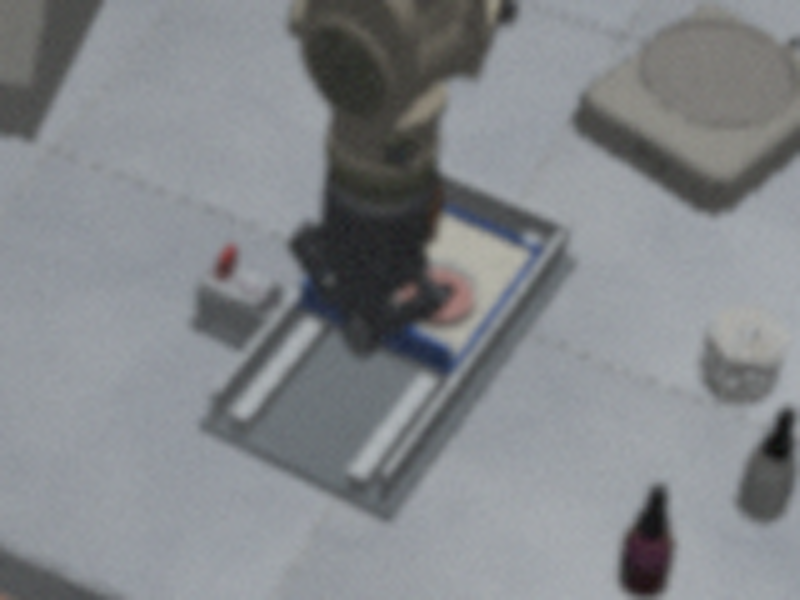

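The board is now near home: the lip is at about row 258 in the wrist view, and the finger stopped on a force spike that then vanished, as if the board had dropped. I'll back off and check the height.

```bash
python3 - <<'E'
from h import *
arm.movel(S(-.085,0,.046),v=.1)
arm.movel(S(-.13,0,.14),v=.2)
im,T=wcap(); np.save("T3.npy",T)
r=optics.trace("wrist","board")[:1]; print([(q["p"],np.round(q["box"])) for q in r])
print([(q["at"],q["p"]) for q in optics.place_of("wrist","board_lip")[:1]])
# predicted lip top near corners when seated (red, z=72) and riding (green, z=80)
for z,c,x in((.072,(255,0,0),-.045),(.080,(0,255,0),-.045)):
    p=w_proj(T,[S(x,.063,z),S(x,-.063,z)]); print(z,p.round(1))
save(cv2.resize(im[170:330,130:400],(800,474),interpolation=cv2.INTER_CUBIC),"w3")
im=optics.capture("top");save(cv2.resize(im[120:240,250:410],(800,600),interpolation=cv2.INTER_CUBIC),"t3")
print(monitor.current_time())
E
```

```text
[(0.6, array([260., 302., 270., 316.]))]
[([292.4, 266.0], 0.55)]
0.072 [[335.3 294.9]
 [191.  294.8]]
0.08 [[337.7 300.8]
 [188.7 300.8]]
10.9333
```

View pics/w3.png

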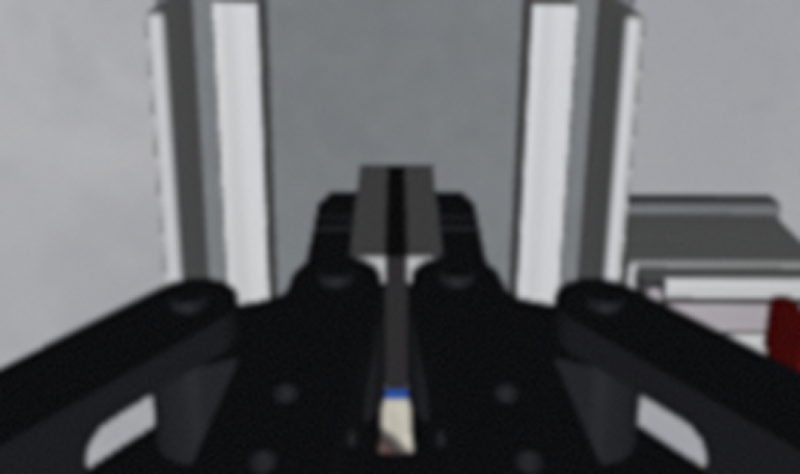

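View pics/t3.png

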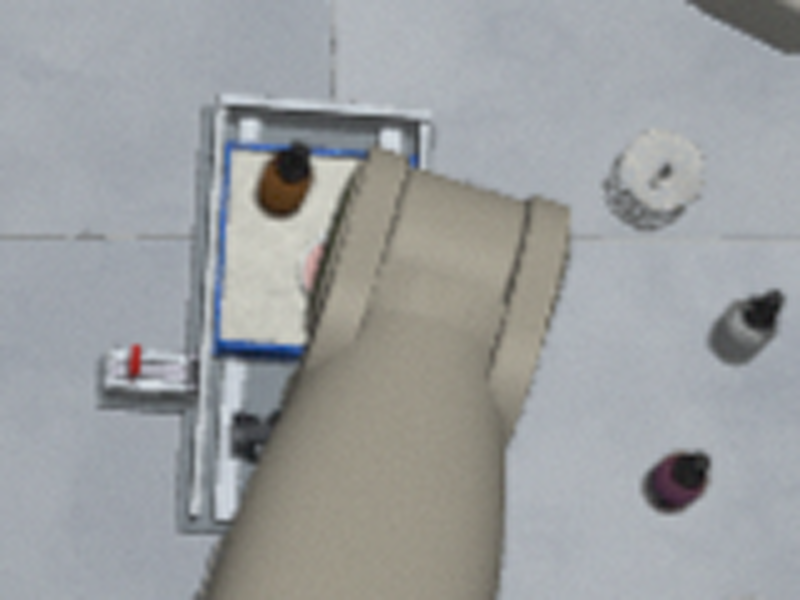

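The top view shows the lip now beyond the bolt line and the bottle upright at (288,180). The board's height isn't proven yet, so I'll take one look from above on the way to the paddle.

```bash
python3 - <<'E'
from h import *
arm.movel(S(-.03,.05,.24),v=.2)
im,T=wcap(); np.save("T4.npy",T); cv2.imwrite("w4raw.png",im[:,:,::-1])
print([(np.round(q["at"],1),round(q["p"],2),inv(w_at(T,q["at"][::-1],.0735)).round(4)) for q in optics.place_of("wrist","bolt_paddle")[:1]])
print([(np.round(q["at"],1),round(q["p"],2),inv(w_at(T,q["at"][::-1],.062)).round(4)) for q in optics.place_of("wrist","board_lip")[:1]])
print(w_proj(T,[S(-.045,.063,.072),S(-.045,-.063,.072),S(-.045,.063,.08),S(-.045,-.063,.08)]).round(1))
save(cv2.resize(im[80:230,130:330],(800,600),interpolation=cv2.INTER_CUBIC),"w4")
print(monitor.current_time())
E
```

```text
[(array([156.6, 325.6]), 0.82, array([-0.0534,  0.1193,  0.0735]))]
[(array([169.3, 219.8]), 0.81, array([-0.0368, -0.0004,  0.062 ]))]
[[274.7 163.8]
 [162.4 163.8]
 [275.  165.1]
 [159.8 165. ]]
11.9833
```

View pics/w4.png

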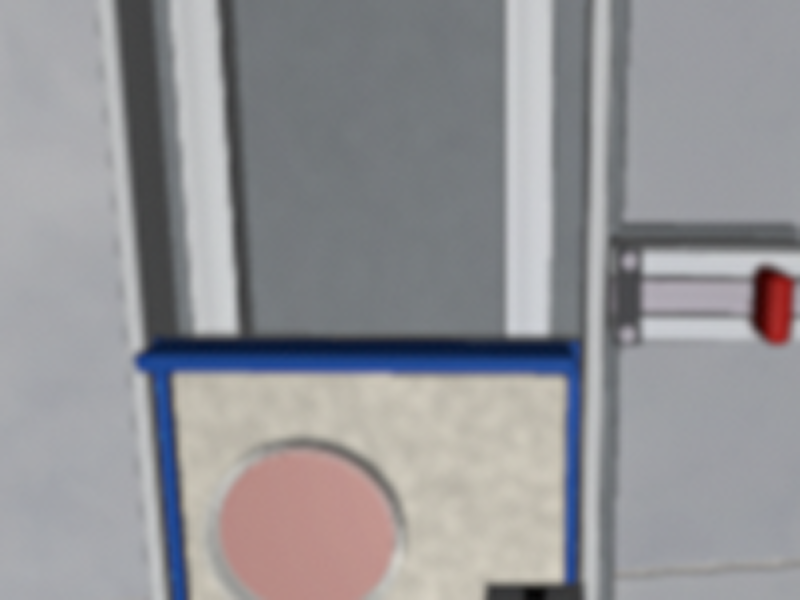

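The lip's top edge is 110 px wide (columns 164 to 274). I predicted 112 px seated and 115 px riding, and the rim lies below the wall top, so the board is seated. The paddle face is at about (-53, 119) in my frame, so next I push it.

```bash
python3 - <<'E'
from h import *
arm.movel(S(-.054,.160,.15),v=.2)
print(arm.movel(S(-.054,.160,.069),v=.1,max_force=6))
ee=lambda: inv(monitor.current_ee_pos()).round(4)
f0=np.array(monitor.current_force())
r=arm.movel(S(-.054,.105,.069),v=.03,max_force=12); print(r,ee(),(np.array(monitor.current_force())-f0).round(2))
r=arm.movel(S(-.054,.075,.069),v=.02,max_force=12); print(r,ee(),(np.array(monitor.current_force())-f0).round(2))
arm.movel(S(-.054,.145,.069),v=.15)
arm.movel(S(-.054,.16,.16),v=.2)
arm.movel(S(-.03,.05,.24),v=.2)
im,T=wcap()
print([(np.round(q["at"],1),round(q["p"],2),inv(w_at(T,q["at"][::-1],.0735)).round(4)) for q in optics.place_of("wrist","bolt_paddle")[:1]])
save(cv2.resize(im[80:230,130:330],(800,600),interpolation=cv2.INTER_CUBIC),"w5")
print(monitor.current_time())
E
```

```text
False
False [-0.054   0.1049  0.069 ] [-0.64  0.3   0.25]
True [-0.0543  0.0986  0.0688] [0.45 2.73 1.56]
[(array([155.6, 289.2]), 0.71, array([-0.055 ,  0.0803,  0.0735]))]
18.475
```

View pics/w5.png

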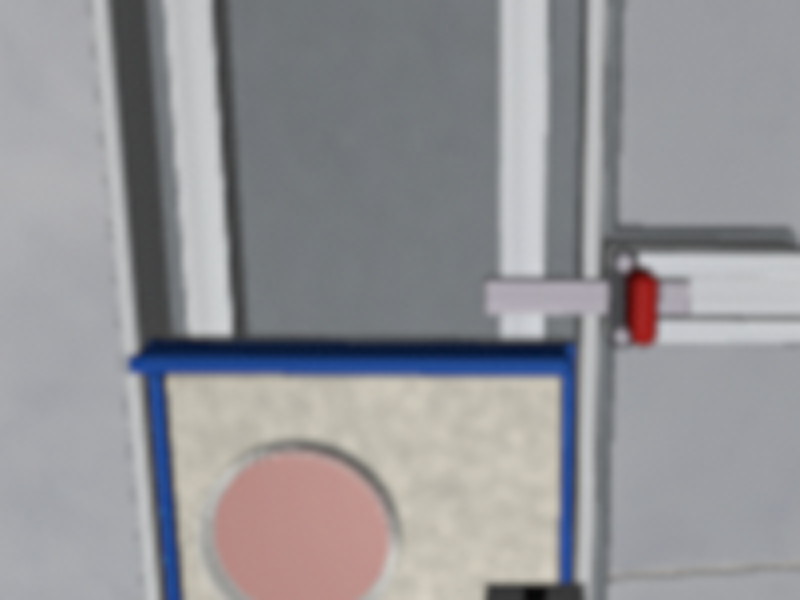

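The paddle moved about 38 mm to the stop, the tongue lies across behind the lip with its tip near (485,297), and the board and dish are unchanged. The robot is clear, so I'm handing in.

```bash
python3 -c "
from h import *
print(ticket.finish_job(),monitor.current_time())"
```

```text
the job is handed in; nothing more can be done
the job is handed in; nothing more can be done
```

The job is handed in: the board is seated in its notches and the bolt is pushed fully in behind it, both confirmed in the last wrist picture; the last clock reading before hand-in was 18.5 s.

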